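Put the balanced flywheels away, each in the tray of its size

TASK

The four steel flywheels, the discs with a hub standing up in the middle, are balanced: put each one away flat in the round recess of the wooden tray of its own size, the smallest in the smallest tray and so on up to the largest in the largest, hub upwards. Set them down rather than dropping them, and leave the two flat spacer rings where they lie.

Things in the scene. Friction and masses are not known exactly. Their poses are not given: they have to be found in the camera images.
- wheel_small_center (a point): centre, half-way up, of the smallest flywheel: a dark steel disc 28 mm in diameter and 14 mm thick that lies flat, with a plain round bright steel hub, 18 mm in diameter, standing up 24 mm from the middle of the disc (38 mm high in all, so this point is 19 mm above its underside); z points up along the hub; 70 g or so; take it by the hub from above
- tray_small_floor (a point): middle of the recess floor of the smallest tray: a fixed square plywood plate with 64 mm sides, 12 mm high, with one round recess 48 mm in diameter and 6 mm deep with a grey felt floor; this point is 6 mm above the bench, and z points up
- wheel_medium_center (a point): centre, half-way up, of the second smallest flywheel: a dark steel disc 40 mm in diameter and 14 mm thick that lies flat, with a plain round bright steel hub, 18 mm in diameter, standing up 24 mm from the middle of the disc (38 mm high in all, so this point is 19 mm above its underside); z points up along the hub; 120 g or so; take it by the hub from above
- tray_medium_floor (a point): middle of the recess floor of the second smallest tray: a fixed square plywood plate with 76 mm sides, 12 mm high, with one round recess 60 mm in diameter and 6 mm deep with a grey felt floor; this point is 6 mm above the bench, and z points up
- wheel_large_center (a point): centre, half-way up, of the second largest flywheel: a dark steel disc 52 mm in diameter and 14 mm thick that lies flat, with a plain round bright steel hub, 18 mm in diameter, standing up 24 mm from the middle of the disc (38 mm high in all, so this point is 19 mm above its underside); z points up along the hub; 200 g or so; take it by the hub from above
- tray_large_floor (a point): middle of the recess floor of the second largest tray: a fixed square plywood plate with 88 mm sides, 12 mm high, with one round recess 72 mm in diameter and 6 mm deep with a grey felt floor; this point is 6 mm above the bench, and z points up
- wheel_biggest_center (a point): centre, half-way up, of the largest flywheel: a dark steel disc 64 mm in diameter and 14 mm thick that lies flat, with a plain round bright steel hub, 18 mm in diameter, standing up 24 mm from the middle of the disc (38 mm high in all, so this point is 19 mm above its underside); z points up along the hub; 300 g or so; take it by the hub from above
- tray_biggest_floor (a point): middle of the recess floor of the largest tray: a fixed square plywood plate with 100 mm sides, 12 mm high, with one round recess 84 mm in diameter and 6 mm deep with a grey felt floor; this point is 6 mm above the bench, and z points up
- ring_a_middle (a point): middle, half-way up, of the smaller flat dark steel spacer ring: 42 mm outside, open hole of 24 mm, 14 mm high, no hub; lies on the bench and stays there
- ring_b_middle (a point): middle, half-way up, of the larger flat dark steel spacer ring: 60 mm outside, open hole of 38 mm, 14 mm high, no hub; lies on the bench and stays there
There are look-alikes about, which are no part of the job. Leave any orange or red look-alike of the part that bears wheel_large_center alone.

How it is judged:
By the outcome, as a careful person would: the job done as asked, in the order asked, and still so for the second after the job is handed in, with the robot touching nothing.
It also fails if it takes over 96 s, if anything falls off the work surface, if the arm or the gripper's body presses on something with over 40 N, if the wrist force passes 120 N, or if a joint passes its speed limit or range.

ROBOT

A 6-joint arm with a two-finger parallel gripper is mounted at the origin on a cart in front of the work surface, level with it; the furniture and walls round the work are solid. World frame = base frame: x ahead of the robot, y to its left, z up, the work surface at z = 0. Lengths are in m, angles in rad, forces in N, time in s.
With the tool pointing down it reaches from about 0.4 to 0.825 m from the base axis. Payload 7 kg.
Tool frame: the origin (TCP) lies on the mounting face of the last link; the fingertips stand 178 mm ahead of it and the grasp point (between the pads) lies 159 mm ahead of it; z points along the fingers, y is the direction in which the jaws open and shut (so a half turn about z gives the same grasp; the last joint's range is limited). The gripper opens to 88 mm and grips with 3 to 60 N. Pads are 19 mm wide; open, the fingers measure 130 mm over their backs; the gripper's body (78 mm by 193 mm) begins 47 mm behind the grasp point.
Start: joints at [-0.85, 0.359, 0.012, 0, -1.224, -0.288], TCP at [0.283, -0.613, 0.405] pointing down, gripper open.
Joint ranges: [-3.07, 3.07], [-1.43, 2.12], [-1.02, 1.25], [-3.03, 1.67], [-3.05, -0], [-3.03, 3.03]. Speed limits (rad/s): [2.39, 2.39, 3.01, 3.14, 3.14, 3.14].

INTERFACE

Orientations are given as [roll, pitch, yaw] about the fixed x, y, z axes, in that order (R = Rz(yaw) Ry(pitch) Rx(roll)).
In Python, from station import * gives the robot as it stands.
- The arm moves only by the tool arm_command, never from a script. Its argument "targets" is a list of rows, each a list of 3 entries, a list of its own where there are three numbers: the turn, a rotation vector about the world's x, y, z in rad, then the shift along the world's x, y, z in mm, then the closure, from 0 (fully open) to 1 (shut). In form: [[[wx, wy, wz], [tx, ty, tz], fingers], ...]. A call has 1 to 8 rows; each row shifts and turns the commanded pose from where the row before left it; what a row does not reach is not made up. A row lasts 1/10 s, in which the tool goes at most 50 mm and 8.59 degrees, less where a joint would pass 70% of its speed; a pose out of reach is approached as far as the arm can. A call with a gripper value outside its range is refused whole. The fingers move at their own pace and stop on an object; "squeeze" is the grip in N (left out, the last holds). Time passes only in rows, so rows that do not move let the fingers close. It gives the time, the measured TCP pose, the force and the opening at its end, in the units of the state.
- get_state(): the state, without advancing time (a new reading comes with each control period).
- grab_frame(name): name is "side" or "top" or "wrist"; returns (picture, depth): 384x512x3 uint8, red, green, blue; 384x512 float32, m along the optical axis (not along the pixel's ray), 0 where there is no reading.
- camera_params(name): a dict with "mtx" (3x3 intrinsics, pixels), "eye" and "orientation" of the camera in the world. Camera axes: x right, y down, z forward; pixel columns grow to the right and rows downward; lengths in m; the calibration is good to about 2 mm. A picture is of the moment at which its call begins: read the wrist's pose just before it. camera_params takes no time and is no camera call; for the wrist camera it gives the pose at the moment of the call.
- job_done(): hands the job in, once; it reports no verdict.
The state is a dict: "t": time; "q": joint angles; "qd": joint speeds; "joint_efforts": joint torques, N m; "eef_pos": TCP position; "ee_rot": TCP orientation; "force": force on the tool from outside, world axes, zero at the start; "moment": the same for the moment, N m; "width": finger opening in m.
Only numpy, scipy, OpenCV 4.12 (cv2) and the standard library are available. Lean on these libraries where they do the work, as an engineer would, in place of code of your own. Each camera call takes 0.05 s, during which the arm holds its last target.

## Working session

There is one attempt and no reset: what is moved stays moved. The work goes in short steps, Python scripts to look and compute and a tool call to move; the robot and the scene stay as the last step left them, time stands still between calls to the robot, and variables do not carry over. Pictures are saved under pics/ and viewed, and the job is handed in when it is done.

Besides the shell and the picture viewer there is one more tool, called as name(argument=value, ...) on one line, values as JSON. arm_command: Moves the arm, as the interface text tells. Its arguments: {"type":"object","properties":{"targets":{"type":"array"},"squeeze":{"type":"number"}},"required":["targets"]}

```bash
mkdir -p pics
cat > h.py <<'E'
from station import *
import numpy as np, cv2
from scipy.spatial.transform import Rotation as R
def snap(n,f):
    p=camera_params(n); im,d=grab_frame(n); np.savez('pics/'+f+'.npz',im=im,d=d,mtx=p['mtx'],eye=p['eye'],ori=np.array(p['orientation']))
    cv2.imwrite('pics/'+f+'.png',im[:,:,::-1]); return p
E
python3 - <<'E'
from h import *
print(get_state())
for n in ['top','side']:
    print(snap(n,n+'0'))
E
```

```text
{'t': 0.0, 'q': array([-8.49876112e-01,  3.59383386e-01,  1.10573189e-02, -3.15171410e-04,
       -1.22410721e+00, -2.88117218e-01]), 'qd': array([ 0.0008548 , -0.00093739,  0.00075129, -0.00081829, -0.00035211,
       -0.00046622]), 'joint_efforts': array([-8.23904193e-04, -5.82716775e+01,  2.93055171e+01,  6.99745104e+00,
        6.75518837e-03, -1.47328960e-04]), 'eef_pos': array([ 0.28302848, -0.61258279,  0.40373034]), 'ee_rot': array([ 3.13993898e+00, -1.81107673e-04, -2.70889684e+00]), 'force': array([0.34749062, 0.03197493, 1.07730251]), 'moment': array([-0.06136928, -0.05706922,  0.0240989 ]), 'width': 0.0879852913506315}
{'mtx': array([[380.93302162,   0.        , 255.63052973],
       [  0.        , 380.93302162, 191.80898696],
       [  0.        ,   0.        ,   1.        ]]), 'eye': array([0.36184169, 0.0066035 , 1.09000324]), 'orientation': array([-3.04913354,  0.00603612, -1.59931715])}
{'mtx': array([[402.73067151,   0.        , 261.98281581],
       [  0.        , 402.73067151, 183.84764058],
       [  0.        ,   0.        ,   1.        ]]), 'eye': array([-0.5764605 ,  0.53638134,  0.81051335]), 'orientation': array([-2.15749103, -0.01257321, -2.00504909])}
```

View pics/top0.png

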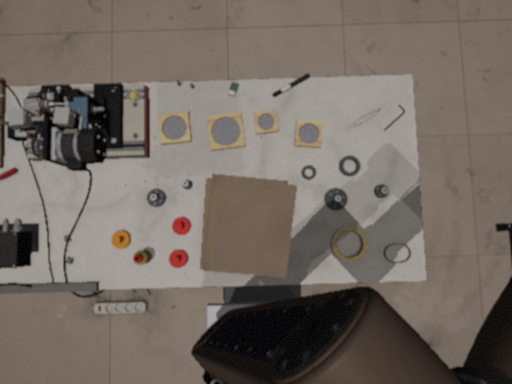

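View pics/side0.png

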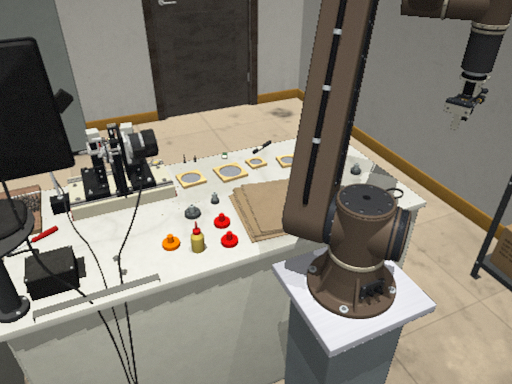

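```bash
cat >> h.py <<'E'
def load(f): return dict(np.load('pics/'+f+'.npz'))
def cloud(z):
    h,w=z['d'].shape; v,u=np.mgrid[:h,:w]; K=z['mtx']; d=z['d']
    P=np.stack([(u-K[0,2])/K[0,0]*d,(v-K[1,2])/K[1,1]*d,d],-1)
    return P@R.from_euler('xyz',z['ori']).as_matrix().T+z['eye']
E
python3 - <<'E'
from h import *
z=load('top0'); P=cloud(z)
im=z['im'][:,:,::-1]
c=cv2.resize(im[90:290,110:430],None,fx=2.5,fy=2.5,interpolation=cv2.INTER_CUBIC); cv2.imwrite('pics/top0c.png',c)
for n,(u,v) in dict(benchA=(320,260),benchB=(170,160),w1=(156,197),w2=(188,184),w3=(336,199),w4=(382,191),ra=(309,172),rb=(349,166),t1=(175,127),t2=(226,131),t3=(265,121),t4=(309,133),card=(250,220)).items(): print(n,P[v,u].round(4))
E
```

```text
benchA [ 0.2644 -0.166  -0.001 ]
benchB [ 5.63e-01  2.56e-01 -3.00e-04]
w1 [0.4535 0.288  0.0339]
w2 [0.4876 0.1988 0.0312]
w3 [ 0.4329 -0.2109  0.0404]
w4 [ 0.4516 -0.3397  0.0378]
ra [ 0.5152 -0.1445  0.0052]
rb [ 5.300e-01 -2.613e-01  1.000e-04]
t1 [0.6583 0.2391 0.0065]
t2 [0.6418 0.0911 0.0074]
t3 [ 0.669  -0.0229  0.004 ]
t4 [ 0.6288 -0.149   0.007 ]
card [0.3822 0.0281 0.0274]
```

View pics/top0c.png

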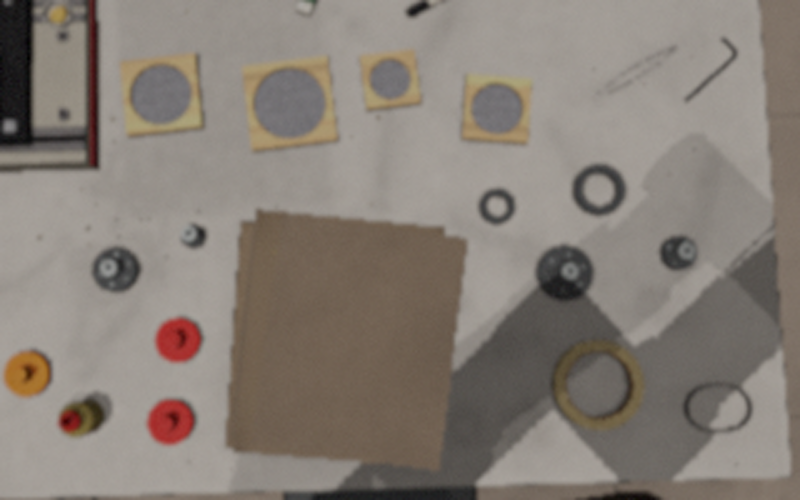

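```bash
cat >> h.py <<'E'
def ray(z,u,v,h):
    K=z['mtx']; d=R.from_euler('xyz',z['ori']).as_matrix()@np.array([(u-K[0,2])/K[0,0],(v-K[1,2])/K[1,1],1])
    return z['eye']+d*(h-z['eye'][2])/d[2]
E
python3 - <<'E'
from h import *
z=load('top0'); P=cloud(z)
f=lambda c,h: ray(z,(c[0]+.5)/2.5-.5+110,(c[1]+.5)/2.5-.5+90,h)
for n,c,h in [('hub_large',(108,267),.038),('hub_small',(198,235),.038),('hub_big',(571,270),.038),('hub_med',(687,251),.038),
 ('tray_large',(161,94),.006),('tray_big',(290,103),.006),('tray_small',(390,79),.006),('tray_med',(497,108),.006)]:
    p=f(c,h); print(n,p.round(4),np.hypot(p[0],p[1]).round(3))
g=cv2.cvtColor(z['im'],cv2.COLOR_RGB2HSV)
# point cloud based: z between .02 and .045 near hub, and grey within trays
for n,(u,v) in dict(large=(156,197),small=(188,184),big=(336,199),med=(382,191)).items():
    for lo,hi in((.02,.05),(.006,.02)):
        q=P[v-18:v+18,u-18:u+18].reshape(-1,3); q=q[(q[:,2]>lo)&(q[:,2]<hi)]
        print(n,lo,len(q),q.mean(0).round(4),q.min(0).round(4),q.max(0).round(4))
# felt contours
for n,(u,v),r in [('tl',(175,127),14),('tb',(226,131),16),('ts',(265,121),10),('tm',(309,133),12)]:
    m=np.zeros(g.shape[:2],np.uint8); m[v-r:v+r+1,u-r:u+r+1]=255
    S=((g[...,1]<45)&(m>0)).astype(np.uint8)
    k,l,s,c=cv2.connectedComponentsWithStats(S); i=l[v,u]; 
    p=ray(z,*c[i],.006); print(n,c[i].round(1),s[i],'diam px->mm',2*np.sqrt(s[i][4]/np.pi)/380.9*1084,p.round(4),np.hypot(p[0],p[1]).round(3))
E
```

```text
hub_large [0.4548 0.2955 0.038 ] 0.542
hub_small [0.4876 0.1951 0.038 ] 0.525
hub_big [ 0.4365 -0.2174  0.038 ] 0.488
hub_med [ 0.4539 -0.3467  0.038 ] 0.571
tray_large [0.6577 0.2418 0.006 ] 0.701
tray_big [0.6425 0.092  0.006 ] 0.649
tray_small [ 0.6674 -0.0249  0.006 ] 0.668
tray_med [ 0.6294 -0.1477  0.006 ] 0.646
large 0.02 42 [0.4545 0.2939 0.036 ] [0.4475 0.2719 0.02  ] [0.4622 0.3042 0.0446]
large 0.006 222 [0.454  0.2938 0.0134] [0.4127 0.2698 0.0064] [0.4784 0.3198 0.0195]
small 0.02 39 [0.4907 0.2063 0.0359] [0.4826 0.1979 0.0207] [0.4992 0.2148 0.0425]
small 0.006 41 [0.4894 0.2005 0.0136] [0.4783 0.1547 0.0068] [0.5386 0.2191 0.0196]
big 0.02 42 [ 0.4361 -0.2142  0.0357] [ 0.4228 -0.2229  0.0203] [ 0.4443 -0.1982  0.0444]
big 0.006 357 [ 0.4363 -0.2148  0.0143] [ 0.4062 -0.2505  0.006 ] [ 0.4785 -0.1844  0.0197]
med 0.02 49 [ 0.4553 -0.3439  0.0347] [ 0.4468 -0.3532  0.0201] [ 0.4702 -0.3367  0.0441]
med 0.006 115 [ 0.4547 -0.3419  0.0142] [ 0.4294 -0.365   0.0061] [ 0.5044 -0.3101  0.0193]
tl [174.1 127.4] [163 116  23  24 430] diam px->mm 66.58978254215668 [0.6573 0.2419 0.006 ] 0.7
tb [225.4 130.9] [212 118  28  27 600] diam px->mm 78.65910381242904 [0.6426 0.0928 0.006 ] 0.649
ts [265.5 121.3] [258 114  16  15 183] diam px->mm 43.440909944834466 [ 0.6674 -0.0244  0.006 ] 0.668
tm [308.3 133.1] [299 124  20  19 302] diam px->mm 55.80547901711048 [ 0.6287 -0.1471  0.006 ] 0.646
```

Run:
```python
from h import *
for f in('top0','side0'):
    P=cloud(load(f)).reshape(-1,3)
    for (x0,x1,y0,y1) in [(.5,.85,.15,.45),(.3,.6,.15,.45)]:
        print(f,'cols y',np.arange(y0,y1,.03).round(2))
        for x in np.arange(x0,x1,.03)[::-1]:
            r=[]
            for y in np.arange(y0,y1,.03):
                q=P[(abs(P[:,0]-x-.015)<.015)&(abs(P[:,1]-y-.015)<.015)]
                r.append(int(1000*q[:,2].max()) if len(q) else -99)
            print(round(x,2),r)
```

```text
top0 cols y [0.15 0.18 0.21 0.24 0.27 0.3  0.33 0.36 0.39 0.42 0.45]
0.83 [-99, -99, -99, -99, -99, -99, -99, -99, -99, -99, -99]
0.8 [0, -2, -99, -2, 0, -4, -1, 0, -99, -99, -99]
0.77 [3, 37, 37, 6, 4, 47, 45, 69, 70, 69, 69]
0.74 [5, 18, 4, 5, 6, 50, 63, 89, 85, 71, 115]
0.71 [4, 4, 5, 3, 4, 52, 65, 97, 94, 95, 116]
0.68 [5, 16, 16, 16, 17, 47, 48, 74, 211, 226, 218]
0.65 [4, 16, 12, 12, 17, 47, 48, 194, 215, 227, 219]
0.62 [6, 15, 14, 16, 15, 48, 50, 72, 273, 275, 281]
0.59 [7, 14, 13, 16, 17, 51, 53, 255, 274, 275, 291]
0.56 [4, 4, 4, 3, 5, 50, 212, 272, 271, 269, 285]
0.53 [6, 5, 4, 6, 4, 6, 218, 271, 271, 269, 286]
0.5 [6, 14, 3, 5, 7, 4, 5, 256, 255, 267, 287]
top0 cols y [0.15 0.18 0.21 0.24 0.27 0.3  0.33 0.36 0.39 0.42 0.45]
0.57 [7, 4, 4, 5, 5, 51, 212, 272, 269, 268, 285]
0.54 [4, 5, 4, 6, 3, 6, 218, 271, 271, 269, 286]
0.51 [6, 5, 4, 5, 7, 6, 3, 267, 267, 267, 287]
0.48 [6, 40, 42, 4, 5, 5, 5, 5, 242, 243, 87]
0.45 [6, 14, 14, 17, 41, 44, 4, 4, 4, 4, 73]
0.42 [8, 4, 4, 4, 39, 35, 3, 5, 3, 3, 4]
0.39 [7, 14, 18, 6, 7, 6, 3, 4, 3, 5, 4]
0.36 [18, 17, 41, 16, 4, 5, 5, 13, 1
[... 603 characters left out ...]
 13, 51, 50, 72, 254, 273, 291]
0.56 [2, 3, 4, 2, 4, 50, 49, 269, 269, 267, 285]
0.53 [3, 3, 4, 4, 4, 3, 4, 270, 268, 268, 284]
0.5 [5, 37, 15, 3, 5, 3, 2, 256, 256, 266, 285]
side0 cols y [0.15 0.18 0.21 0.24 0.27 0.3  0.33 0.36 0.39 0.42 0.45]
0.57 [2, 3, 2, 2, 4, 50, 49, 268, 269, 270, 285]
0.54 [3, 3, 4, 4, 4, 46, 4, 270, 269, 268, 284]
0.51 [3, 3, 4, 3, 2, 3, 2, 268, 268, 266, 285]
0.48 [5, 42, 39, 3, 5, 13, 2, 3, 242, 241, 88]
0.45 [7, 17, 16, 4, 39, 37, 4, 3, 3, 4, 76]
0.42 [6, 3, 2, 3, 38, 40, 3, 3, 3, 3, 3]
0.39 [15, 14, 14, 13, 2, 3, 2, 3, 3, 4, 5]
0.36 [20, 15, 41, 17, 3, 2, 2, 2, 15, 4, 4]
0.33 [19, 14, 18, 16, 3, -99, 3, 36, 41, 14, 2]
0.3 [21, 5, 3, 17, 4, 70, 4, 17, 35, 12, 2]
```

arm_command(targets=[[[0, 0, 0.142], [22, 34, 0], 0.3], [[0, 0, 0.142], [22, 34, 0], 0.3], [[0, 0, 0.142], [22, 34, 0], 0.3], [[0, 0, 0.142], [22, 34, 0], 0.3], [[0, 0, 0.142], [22, 34, 0], 0.3], [[0, 0, 0.142], [22, 34, 0], 0.3], [[0, 0, 0.142], [22, 34, 0], 0.3], [[0, 0, 0.142], [22, 34, 0], 0.3]])

```text
t: 0.9
eef_pos: [0.4596, -0.3392, 0.4044]
ee_rot: [3.141, 0.0, -1.567]
force: [0.3, -0.5, 0.6]
width: 0.0618
```

Run:
```python
from h import *
s=get_state(); print(s['t'],s['eef_pos'],s['ee_rot'],s['force'],s['width'],s['q'])
print(snap('wrist','w1'))
```

```text
0.9 [ 0.45960658 -0.33915916  0.40444908] [ 3.14124555e+00  2.40242569e-04 -1.56693899e+00] [ 0.28041687 -0.51373983  0.56323822] 0.06175670963177418 [-2.93342377e-01  1.89214691e-01 -2.21850727e-01 -1.39677514e-04
 -1.16013315e+00  2.97255542e-01]
{'mtx': array([[265.33479396,   0.        , 261.08175665],
       [  0.        , 265.33479396, 190.51586047],
       [  0.        ,   0.        ,   1.        ]]), 'eye': array([ 0.45790025, -0.41859665,  0.38491023]), 'orientation': array([ 2.84324438e+00, -5.74507943e-05, -3.13758009e+00])}
```

View pics/w1.png

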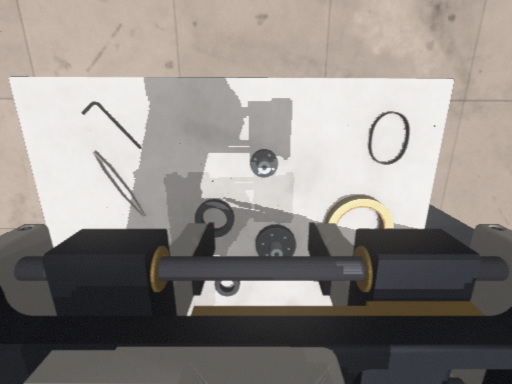

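Run:
```python
from h import *
z=load('w1')
c=cv2.resize(z['im'][135:265,200:330,::-1],None,fx=4.5,fy=4.5,interpolation=cv2.INTER_CUBIC); cv2.imwrite('pics/w1c.png',c)
K=z['mtx']; Rm=R.from_euler('xyz',z['ori']).as_matrix()
for p in [(.4545,-.343,.038),(.4545,-.343,.014),(.436,-.215,.038),(.436,-.215,.014)]:
    q=Rm.T@(np.array(p)-z['eye']); u=K[0,0]*q[0]/q[2]+K[0,2]; v=K[1,1]*q[1]/q[2]+K[1,2]; print(u,v,'crop',(u-200+.5)*4.5,(v-135+.5)*4.5)
```

```text
263.389279512233 168.24127102727942 crop 287.5017578050484 151.8357196227574
263.24780661100186 164.6291688046092 crop 286.86512974950836 135.58125962074143
275.358679540402 253.35802017634114 crop 341.3640579318091 534.8610907935351
274.5674690775631 245.3622619056929 crop 337.80361084903393 498.880178575618
```

View pics/w1c.png

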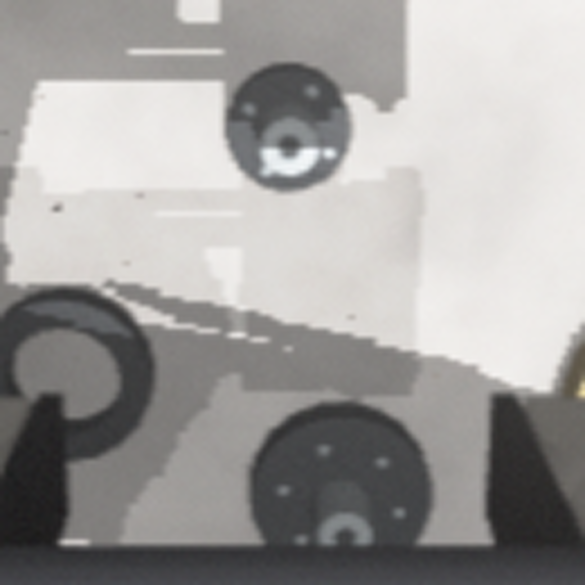

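arm_command(targets=[[[0, 0, 0], [3, 48, 0], 0.3], [[0, 0, 0], [3, 48, 0], 0.3], [[0, 0, 0], [3, 48, 0], 0.3], [[0, 0, 0], [3, 48, 0], 0.3], [[0, 0, 0], [3, 48, 0], 0.3], [[0, 0, 0], [3, 48, 0], 0.3], [[0, 0, 0], [3, 48, 0], 0.3], [[0, 0, 0], [3, 48, 0], 0.3]])

```text
t: 1.75
eef_pos: [0.4826, 0.0451, 0.4047]
ee_rot: [-3.141, 0.0, -1.573]
force: [1.4, 0.4, 0.5]
width: 0.0615
```

arm_command(targets=[[[0, 0, 0], [3, 48, -30], 0.3], [[0, 0, 0], [0, 48, -30], 0.3], [[0, 0, 0], [0, 48, -30], 0.3], [[0, 0, 0], [0, 0, 0], 0.3]])

```text
t: 2.15
eef_pos: [0.4848, 0.1736, 0.3215]
ee_rot: [3.137, -0.003, -1.57]
force: [0.0, -0.7, -0.3]
width: 0.0615
```

Run:
```python
from h import *
s=get_state(); print(s['t'],s['eef_pos'],s['ee_rot'],s['force'],s['width'],s['q'])
snap('wrist','w2')
```

```text
2.15 [0.48480912 0.17361994 0.32149068] [ 3.13713894e+00 -2.75690086e-03 -1.56982270e+00] [ 0.03678576 -0.73689628 -0.26764003] 0.061485060576653046 [ 0.72517385  0.17087663 -0.45090616 -0.00108571 -0.95417632 -0.72357623]
```

View pics/w2.png

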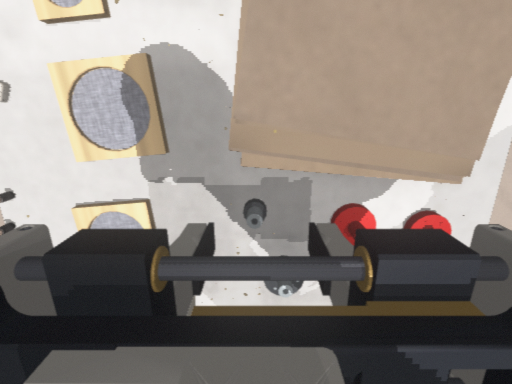

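Run:
```python
from h import *
z=load('w2')
c=cv2.resize(z['im'][180:310,200:330,::-1],None,fx=4.5,fy=4.5,interpolation=cv2.INTER_CUBIC); cv2.imwrite('pics/w2c.png',c)
for uv,h in [((256,219),.038),((255,209),.014),((286,291),.038)]: print(ray(z,*uv,h))
```

```text
[0.48701761 0.20654939 0.038     ]
[0.48850615 0.20422836 0.014     ]
[0.45211902 0.29812526 0.038     ]
```

View pics/w2c.png

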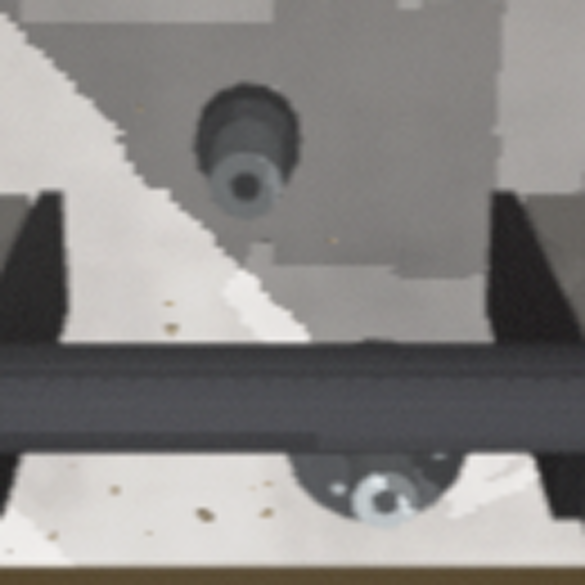

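arm_command(targets=[[[0, 0, 0], [1, 11, 0], 0.3], [[0, 0, 0], [1, 11, 0], 0.3], [[0, 0, 0], [2, 11, -25], 0.3], [[0, 0, 0], [0, 0, -25], 0.3], [[0, 0, 0], [0, 0, -20], 0.3], [[0, 0, 0], [0, 0, 0], 0.3]])

```text
t: 2.8
eef_pos: [0.4893, 0.2026, 0.2535]
ee_rot: [3.139, -0.002, -1.574]
force: [-0.8, -0.4, -0.1]
width: 0.0611
```

Run:
```python
from h import *
s=get_state(); print(s['t'],s['eef_pos'],s['ee_rot'],s['force'],s['width'])
```

```text
2.8 [0.48931267 0.20262213 0.25352835] [ 3.13883924e+00 -2.03391251e-03 -1.57426943e+00] [-0.7737297  -0.44912564 -0.10752642] 0.061106494407409735
```

arm_command(targets=[[[0, 0, 0], [0, 4, -20], 0.3], [[0, 0, 0], [0, 0, -20], 0.3], [[0, 0, 0], [0, 0, -10], 0.3], [[0, 0, 0], [0, 0, -5], 0.3], [[0, 0, 0], [0, 0, 0], 0.3], [[0, 0, 0], [0, 0, 0], 0.3]])

```text
t: 3.4
eef_pos: [0.4901, 0.2076, 0.2011]
ee_rot: [-3.141, 0.001, -1.573]
force: [0.2, -0.2, 0.0]
width: 0.0617
```

arm_command(targets=[[[0, 0, 0], [0, 0, -4], 0.3], [[0, 0, 0], [0, 0, 0], 0.3], [[0, 0, 0], [0, 0, 0], 1], [[0, 0, 0], [0, 0, 0], 1], [[0, 0, 0], [0, 0, 0], 1], [[0, 0, 0], [0, 0, 0], 1], [[0, 0, 0], [0, 0, 0], 1], [[0, 0, 0], [0, 0, 0], 1]], squeeze=25)

```text
t: 4.2
eef_pos: [0.4897, 0.2074, 0.1962]
ee_rot: [-3.142, -0.0, -1.573]
force: [0.9, -1.4, 1.1]
width: 0.019
```

arm_command(targets=[[[0, 0, 0], [0, 0, 15], 1], [[0, 0, 0], [0, 0, 25], 1], [[0, 0, 0], [0, 0, 25], 1], [[0, 0, 0], [10, -13, 5], 1], [[0, 0, 0], [25, -32, 0], 1], [[0, 0, 0], [30, -39, 0], 1], [[0, 0, 0], [30, -39, 0], 1], [[0, 0, 0], [30, -39, 0], 1]])

```text
t: 5.0
eef_pos: [0.6156, 0.0439, 0.2662]
ee_rot: [-3.142, 0.0, -1.572]
force: [1.1, 2.1, 0.0]
width: 0.016
```

arm_command(targets=[[[0, 0, 0], [28, -37, 0], 1], [[0, 0, 0], [15, -20, 0], 1], [[0, 0, 0], [8, -10, 0], 1], [[0, 0, 0], [0, 0, 0], 1], [[0, 0, 0], [0, 0, 0], 1]])

```text
t: 5.5
eef_pos: [0.6652, -0.0213, 0.2658]
ee_rot: [3.141, 0.0, -1.573]
force: [-0.7, 0.6, -0.4]
width: 0.0164
```

Run:
```python
from h import *
s=get_state(); print(s['t'],s['eef_pos'],s['ee_rot'],s['force'],s['width'])
snap('wrist','w3')
```

```text
5.5 [ 0.66523459 -0.02128081  0.26581402] [ 3.14073236e+00  1.21110487e-04 -1.57311267e+00] [-0.72325743  0.58952543 -0.37417847] 0.016394891347511757
```

View pics/w3.png

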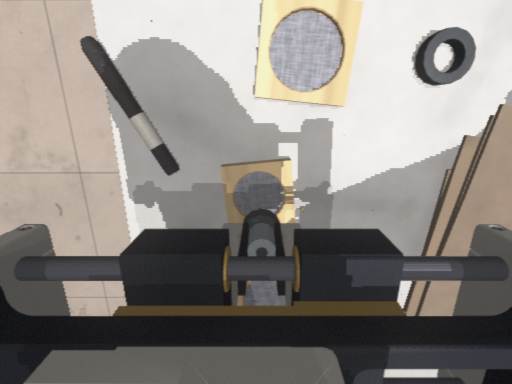

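Run:
```python
from h import *
z=load('w3')
c=cv2.resize(z['im'][140:300,200:330,::-1],None,fx=4,fy=4,interpolation=cv2.INTER_CUBIC); cv2.imwrite('pics/w3c.png',c)
print('hub',ray(z,262,247,.108))
print('tray edge mid', ray(z,256.5,160.5,.012))
for uv,h in [((306,50),.006)]: print('med tray',ray(z,*uv,h))
```

```text
hub [ 0.6625877  -0.02371052  0.108     ]
tray edge mid [ 0.6670872  -0.05671771  0.012     ]
med tray [ 0.62620535 -0.14653168  0.006     ]
```

View pics/w3c.png

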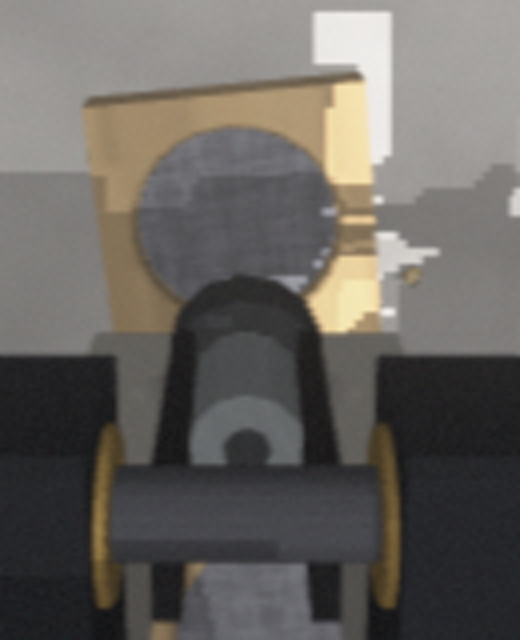

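arm_command(targets=[[[0, 0, 0], [2, -3, -10], 1], [[0, 0, 0], [0, 0, -20], 1], [[0, 0, 0], [0, 0, -15], 1], [[0, 0, 0], [0, 0, -8], 1], [[0, 0, 0], [0, 0, -4], 1], [[0, 0, 0], [0, 0, -2], 1], [[0, 0, 0], [0, 0, 0], 1], [[0, 0, 0], [0, 0, 0], 1]])

```text
t: 6.35
eef_pos: [0.668, -0.0246, 0.2078]
ee_rot: [-3.141, 0.0, -1.573]
force: [-0.6, -0.8, -1.1]
width: 0.0164
```

arm_command(targets=[[[0, 0, 0], [0, 0, -2], 1], [[0, 0, 0], [0, 0, -1], 1], [[0, 0, 0], [0, 0, -1], 1], [[0, 0, 0], [0, 0, 0], 1], [[0, 0, 0], [0, 0, 0], 1]])

```text
t: 6.85
eef_pos: [0.6677, -0.0246, 0.2032]
ee_rot: [3.142, -0.0, -1.573]
force: [0.7, -0.1, -0.7]
width: 0.0159
```

arm_command(targets=[[[0, 0, 0], [0, 0, -0.5], 1], [[0, 0, 0], [0, 0, -0.5], 1], [[0, 0, 0], [0, 0, 0], 1]])

```text
t: 7.15
eef_pos: [0.6678, -0.0245, 0.2028]
ee_rot: [-3.141, -0.0, -1.573]
force: [-2.0, 0.4, 4.4]
width: 0.016
```

arm_command(targets=[[[0, 0, 0], [0, 0, -0.5], 1], [[0, 0, 0], [0, 0, 0], 1], [[0, 0, 0], [0, 0, 0], 1]])

```text
t: 7.45
eef_pos: [0.6679, -0.0245, 0.2028]
ee_rot: [-3.141, -0.0, -1.572]
force: [-4.0, 1.4, 7.5]
width: 0.0162
```

arm_command(targets=[[[0, 0, 0], [0, 0, 0], 0.3], [[0, 0, 0], [0, 0, 0], 0.3], [[0, 0, 0], [0, 0, 0], 0.3], [[0, 0, 0], [0, 0, 0], 0.3], [[0, 0, 0], [0, 0, 10], 0.3], [[0, 0, 0], [0, 0, 25], 0.3], [[0, 0, 0], [0, 0, 30], 0.3], [[0, 0, 0], [0, 0, 20], 0.3]])

```text
t: 8.25
eef_pos: [0.6682, -0.0246, 0.2896]
ee_rot: [-3.139, -0.0, -1.572]
force: [0.7, -0.2, 0.1]
width: 0.061
```

Run:
```python
from h import *
s=get_state(); print(s['t'],s['eef_pos'],s['ee_rot'],s['force'],s['width'])
snap('wrist','w4')
```

```text
8.25 [ 0.66820581 -0.02461795  0.28956971] [-3.13921090e+00 -9.68011334e-06 -1.57240672e+00] [ 0.73287465 -0.19852782  0.13421575] 0.06101626705482002
```

View pics/w4.png

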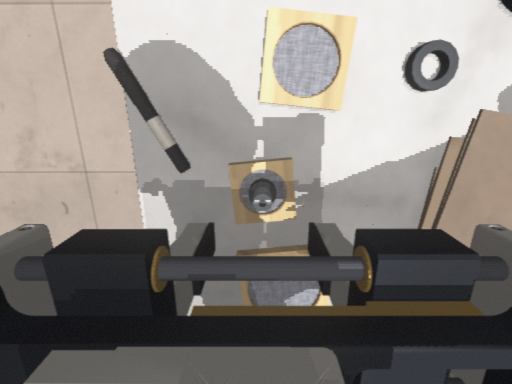

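arm_command(targets=[[[0, 0, 0], [-15, -22, 0], 0.3], [[0, 0, 0], [-27, -40, 0], 0.3], [[0, 0, 0], [-27, -40, 0], 0.3], [[0, 0, 0], [-27, -40, 0], 0.3], [[0, 0, 0], [-27, -40, 0], 0.3], [[0, 0, 0], [-27, -40, 0], 0.3], [[0, 0, 0], [-27, -40, 0], 0.3], [[0, 0, 0], [-20, -32, 0], 0.3]])

```text
t: 9.1
eef_pos: [0.4689, -0.3203, 0.2875]
ee_rot: [-3.141, -0.0, -1.573]
force: [1.0, 0.4, -0.3]
width: 0.0612
```

arm_command(targets=[[[0, 0, 0], [-12, -18, -15], 0.3], [[0, 0, 0], [-5, -8, -20], 0.3], [[0, 0, 0], [0, 0, 0], 0.3], [[0, 0, 0], [0, 0, 0], 0.3]])

```text
t: 9.5
eef_pos: [0.4538, -0.3447, 0.2521]
ee_rot: [3.141, -0.0, -1.573]
force: [0.2, -0.5, 0.7]
width: 0.0612
```

Run:
```python
from h import *
s=get_state(); print(s['t'],s['eef_pos'],s['ee_rot'],s['force'],s['width'])
snap('wrist','w5')
z=load('w5')
c=cv2.resize(z['im'][130:260,200:330,::-1],None,fx=4.5,fy=4.5,interpolation=cv2.INTER_CUBIC); cv2.imwrite('pics/w5c.png',c)
```

```text
9.5 [ 0.45384485 -0.34469576  0.25214439] [ 3.14115663e+00 -1.26676768e-04 -1.57314064e+00] [ 0.17625816 -0.45008911  0.68106717] 0.06124415774293639
```

View pics/w5c.png

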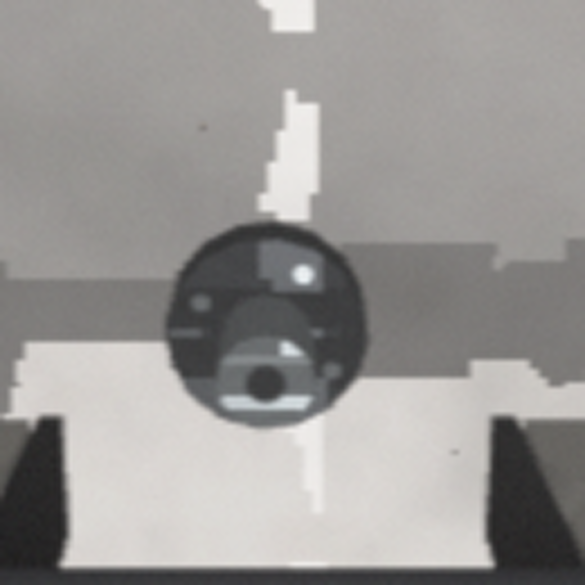

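Run:
```python
from h import *
z=load('w5')
f=lambda c,h: print(ray(z,200+c[0]/4.5-.4,130+c[1]/4.5-.4,h).round(4))
f((266,382),.038); f((268,325),.014)
```

```text
[ 0.4537 -0.3445  0.038 ]
[ 0.4535 -0.3466  0.014 ]
```

arm_command(targets=[[[0, 0, 0], [0, -1, -15], 0.3], [[0, 0, 0], [0, 0, -20], 0.3], [[0, 0, 0], [0, 0, -12], 0.3], [[0, 0, 0], [0, 0, -6], 0.3], [[0, 0, 0], [0, 0, -3], 0.3], [[0, 0, 0], [0, 0, 0], 0.3], [[0, 0, 0], [0, 0, 0], 0.3]])

```text
t: 10.25
eef_pos: [0.4541, -0.3457, 0.1963]
ee_rot: [-3.141, -0.0, -1.573]
force: [-0.1, -0.4, -0.1]
width: 0.0614
```

arm_command(targets=[[[0, 0, 0], [0, 0, 0], 1], [[0, 0, 0], [0, 0, 0], 1], [[0, 0, 0], [0, 0, 0], 1], [[0, 0, 0], [0, 0, 0], 1], [[0, 0, 0], [0, 0, 0], 1], [[0, 0, 0], [0, 0, 0], 1], [[0, 0, 0], [0, 0, 0], 1]], squeeze=30)

```text
t: 10.95
eef_pos: [0.4539, -0.3457, 0.1958]
ee_rot: [-3.141, -0.0, -1.573]
force: [0.4, 0.2, 0.2]
width: 0.0166
```

arm_command(targets=[[[0, 0, 0], [0, 0, 15], 1], [[0, 0, 0], [0, 0, 25], 1], [[0, 0, 0], [0, 0, 25], 1], [[0, 0, 0], [12, 14, 5], 1], [[0, 0, 0], [25, 28, 0], 1], [[0, 0, 0], [31, 35, 0], 1], [[0, 0, 0], [31, 35, 0], 1], [[0, 0, 0], [31, 35, 0], 1]])

```text
t: 11.75
eef_pos: [0.5843, -0.1972, 0.2655]
ee_rot: [3.141, 0.0, -1.573]
force: [-0.2, -1.4, -2.4]
width: 0.0164
```

arm_command(targets=[[[0, 0, 0], [25, 29, 0], 1], [[0, 0, 0], [13, 15, 0], 1], [[0, 0, 0], [6, 8, 0], 1], [[0, 0, 0], [0, 0, 0], 1], [[0, 0, 0], [0, 0, 0], 1]])

```text
t: 12.25
eef_pos: [0.6269, -0.1473, 0.2654]
ee_rot: [3.14, 0.0, -1.573]
force: [-0.1, 0.4, -2.0]
width: 0.0167
```

Run:
```python
from h import *
s=get_state(); print(s['t'],s['eef_pos'],s['ee_rot'],s['force'],s['width'])
snap('wrist','w6')
z=load('w6')
c=cv2.resize(z['im'][140:300,180:350,::-1],None,fx=3.5,fy=3.5,interpolation=cv2.INTER_CUBIC); cv2.imwrite('pics/w6c.png',c)
```

```text
12.25 [ 0.62690921 -0.14730721  0.26538719] [ 3.14046365e+00  5.71037233e-05 -1.57344066e+00] [-0.13129704  0.36869748 -1.9879971 ] 0.016653960664799565
```

View pics/w6c.png

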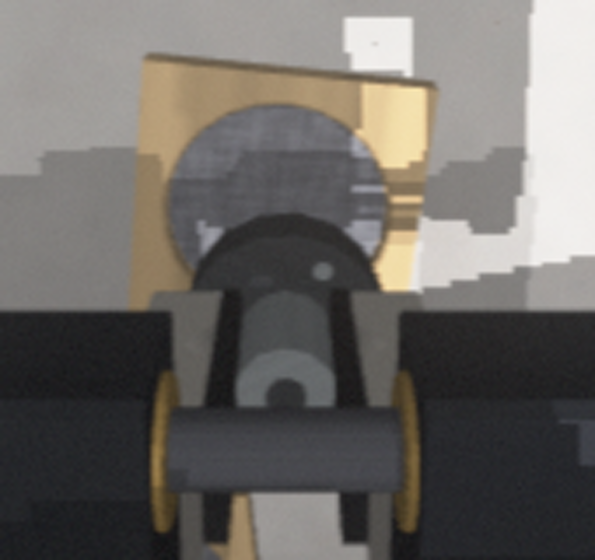

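Run:
```python
from h import *
z=load('w6')
f=lambda c,h: print(ray(z,180+c[0]/3.5-.4,140+c[1]/3.5-.4,h).round(4))
f((278,207),.008);f((286,391),.108)
```

```text
[ 0.6266 -0.1455  0.008 ]
[ 0.6246 -0.1472  0.108 ]
```

arm_command(targets=[[[0, 0, 0], [1.5, 1, -12], 1], [[0, 0, 0], [0, 0, -20], 1], [[0, 0, 0], [0, 0, -15], 1], [[0, 0, 0], [0, 0, -8], 1], [[0, 0, 0], [0, 0, -4], 1], [[0, 0, 0], [0, 0, -1.5], 1], [[0, 0, 0], [0, 0, 0], 1], [[0, 0, 0], [0, 0, 0], 1]])

```text
t: 13.1
eef_pos: [0.6295, -0.1456, 0.2058]
ee_rot: [-3.141, -0.0, -1.573]
force: [0.8, 0.7, -0.2]
width: 0.0157
```

arm_command(targets=[[[0, 0, 0], [0, 0, -1], 1], [[0, 0, 0], [0, 0, -0.5], 1], [[0, 0, 0], [0, 0, -0.5], 1], [[0, 0, 0], [0, 0, 0], 1]])

```text
t: 13.5
eef_pos: [0.6292, -0.1456, 0.2032]
ee_rot: [-3.142, 0.0, -1.573]
force: [-0.4, -0.0, -1.9]
width: 0.0162
```

arm_command(targets=[[[0, 0, 0], [0, 0, -0.5], 1], [[0, 0, 0], [0, 0, -0.5], 1], [[0, 0, 0], [0, 0, 0], 1], [[0, 0, 0], [0, 0, 0], 1]])

```text
t: 13.9
eef_pos: [0.6292, -0.1456, 0.2021]
ee_rot: [3.142, -0.0, -1.573]
force: [-0.3, 0.4, -0.6]
width: 0.0162
```

arm_command(targets=[[[0, 0, 0], [0, 0, -0.5], 1], [[0, 0, 0], [0, 0, 0], 1], [[0, 0, 0], [0, 0, 0], 1]])

```text
t: 14.2
eef_pos: [0.6293, -0.1456, 0.2018]
ee_rot: [-3.141, -0.0, -1.573]
force: [-0.9, 0.5, 0.3]
width: 0.0162
```

arm_command(targets=[[[0, 0, 0], [0, 0, -0.5], 1], [[0, 0, 0], [0, 0, 0], 1], [[0, 0, 0], [0, 0, 0], 1]])

```text
t: 14.5
eef_pos: [0.6293, -0.1456, 0.2017]
ee_rot: [-3.141, -0.0, -1.573]
force: [-2.6, 0.3, 5.3]
width: 0.0162
```

arm_command(targets=[[[0, 0, 0], [0, 0, 0], 0.3], [[0, 0, 0], [0, 0, 0], 0.3], [[0, 0, 0], [0, 0, 0], 0.3], [[0, 0, 0], [0, 0, 0], 0.3], [[0, 0, 0], [0, 0, 10], 0.3], [[0, 0, 0], [0, 0, 25], 0.3], [[0, 0, 0], [0, 0, 30], 0.3], [[0, 0, 0], [0, 0, 20], 0.3]])

```text
t: 15.3
eef_pos: [0.6297, -0.1457, 0.289]
ee_rot: [-3.139, -0.0, -1.572]
force: [0.9, 0.0, -0.4]
width: 0.0613
```

Run:
```python
from h import *
s=get_state(); print(s['t'],s['eef_pos'],s['ee_rot'],s['force'],s['width'])
snap('wrist','w7')
```

```text
15.3 [ 0.62967163 -0.14568857  0.28901658] [-3.13928853e+00 -3.58153865e-04 -1.57243806e+00] [ 0.94056783  0.01404482 -0.42602376] 0.06127499099420412
```

View pics/w7.png

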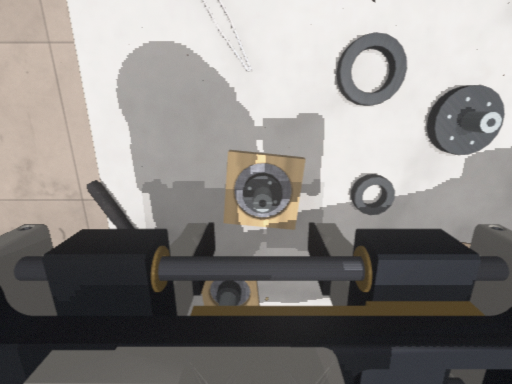

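arm_command(targets=[[[0, 0, 0], [-10, 24, 5], 0.3], [[0, 0, -0.06], [-17, 44, 0], 0.3], [[0, 0, -0.08], [-17, 44, 0], 0.3], [[0, 0, -0.08], [-17, 44, 0], 0.3], [[0, 0, -0.08], [-17, 44, 0], 0.3], [[0, 0, -0.08], [-17, 44, 0], 0.3], [[0, 0, -0.08], [-17, 44, 0], 0.3], [[0, 0, -0.04], [-17, 44, 0], 0.3]])

```text
t: 16.15
eef_pos: [0.4993, 0.188, 0.292]
ee_rot: [-3.141, 0.001, -2.076]
force: [1.7, 0.3, 0.1]
width: 0.0614
```

arm_command(targets=[[[0, 0, 0], [-17, 44, 0], 0.3], [[0, 0, 0], [-12, 35, 0], 0.3], [[0, 0, 0], [-8, 20, 0], 0.3], [[0, 0, 0], [0, 0, 0], 0.3], [[0, 0, 0], [0, 0, 0], 0.3]])

```text
t: 16.65
eef_pos: [0.463, 0.2857, 0.2915]
ee_rot: [-3.142, 0.0, -2.072]
force: [-0.4, -0.5, 0.1]
width: 0.0614
```

Run:
```python
from h import *
s=get_state(); print(s['t'],s['eef_pos'],s['ee_rot'],s['force'],s['width'])
snap('wrist','w8')
```

```text
16.65 [0.46298236 0.28569507 0.29153738] [-3.14157184e+00  2.40519399e-04 -2.07151012e+00] [-0.36081096 -0.54776067  0.07400656] 0.061356500813439456
```

View pics/w8.png

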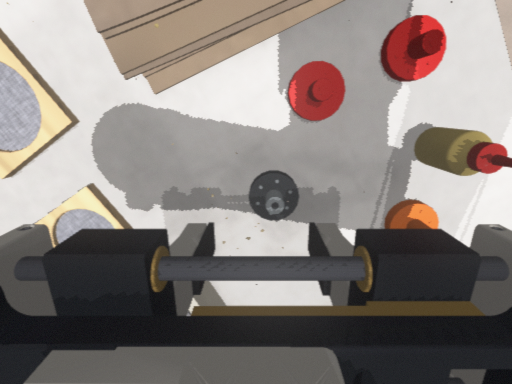

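Run:
```python
from h import *
z=load('w8')
print(ray(z,275,205,.038),ray(z,273.5,194.5,.014))
```

```text
[0.45269734 0.29790574 0.038     ] [0.4517878  0.29546505 0.014     ]
```

arm_command(targets=[[[0, 0, 0], [-5, 6, -15], 0.3], [[0, 0, 0], [-5, 5.5, -25], 0.3], [[0, 0, 0], [0, 0, -25], 0.3], [[0, 0, 0], [0, 0, -15], 0.3], [[0, 0, 0], [0, 0, -8], 0.3], [[0, 0, 0], [0, 0, -4], 0.3], [[0, 0, 0], [0, 0, 0], 0.3], [[0, 0, 0], [0, 0, 0], 0.3]])

```text
t: 17.5
eef_pos: [0.4536, 0.2969, 0.1999]
ee_rot: [-3.141, 0.001, -2.073]
force: [0.5, 0.5, -0.1]
width: 0.0612
```

arm_command(targets=[[[0, 0, 0], [-0.5, 0, -3.5], 0.3], [[0, 0, 0], [0, 0, 0], 0.3], [[0, 0, 0], [0, 0, 0], 1], [[0, 0, 0], [0, 0, 0], 1], [[0, 0, 0], [0, 0, 0], 1], [[0, 0, 0], [0, 0, 0], 1], [[0, 0, 0], [0, 0, 0], 1], [[0, 0, 0], [0, 0, 0], 1]], squeeze=35)

```text
t: 18.3
eef_pos: [0.4528, 0.2969, 0.1957]
ee_rot: [-3.142, 0.0, -2.073]
force: [0.5, -0.1, -1.1]
width: 0.0192
```

arm_command(targets=[[[0, 0, 0], [0, 0, 0], 1], [[0, 0, 0], [0, 0, 10], 1], [[0, 0, 0], [0, 0, 25], 1], [[0, 0, 0], [0, 0, 30], 1], [[0, 0, 0], [0, 0, 5], 1]])

```text
t: 18.8
eef_pos: [0.4534, 0.2977, 0.2695]
ee_rot: [-3.14, 0.005, -2.072]
force: [-0.1, 0.3, -1.9]
width: 0.0156
```

arm_command(targets=[[[0, 0, 0.03], [5, -15, 0], 1], [[0, 0, 0.1], [12, -25, 0], 1], [[0, 0, 0.13], [25, -22, 0], 1], [[0, 0, 0.13], [35, -8, 0], 1], [[0, 0, 0.11], [35, 0, 0], 1], [[0, 0, 0], [35, 0, 0], 1], [[0, 0, 0], [30, 5, 0], 1], [[0, 0, 0], [15, 6, 0], 1]])

```text
t: 19.6
eef_pos: [0.6467, 0.2373, 0.2647]
ee_rot: [3.141, -0.001, -1.574]
force: [-1.5, 0.9, -2.0]
width: 0.0161
```

arm_command(targets=[[[0, 0, 0], [8, 3, 0], 1], [[0, 0, 0], [3, 0, 0], 1], [[0, 0, 0], [0, 0, 0], 1], [[0, 0, 0], [0, 0, 0], 1]])

```text
t: 20.0
eef_pos: [0.6549, 0.2408, 0.2658]
ee_rot: [3.141, -0.0, -1.573]
force: [0.2, -0.4, -1.7]
width: 0.0159
```

Run:
```python
from h import *
s=get_state(); print(s['t'],s['eef_pos'],s['ee_rot'],s['force'],s['width'])
snap('wrist','w9')
z=load('w9')
c=cv2.resize(z['im'][120:300,160:370,::-1],None,fx=3,fy=3,interpolation=cv2.INTER_CUBIC); cv2.imwrite('pics/w9c.png',c)
```

```text
20.0 [0.65488533 0.24079296 0.26576531] [ 3.14105949e+00 -7.28962553e-05 -1.57252505e+00] [ 0.16701724 -0.35695576 -1.71300958] 0.015938328608223157
```

View pics/w9c.png

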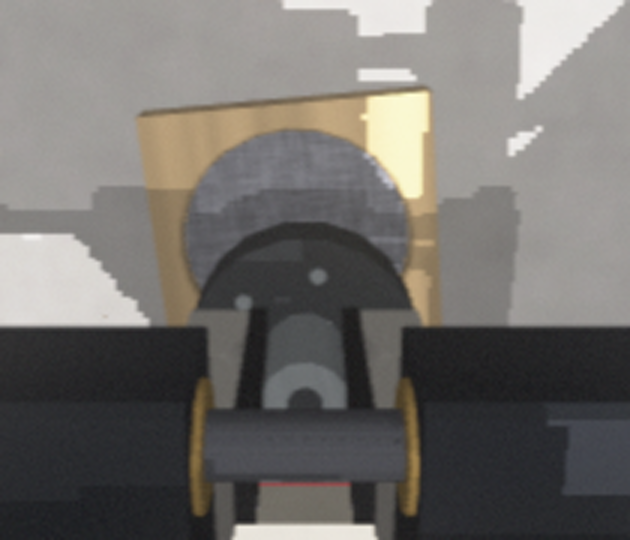

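Run:
```python
from h import *
z=load('w9')
f=lambda c,h: print(ray(z,160+c[0]/3-.4,120+c[1]/3-.4,h).round(4))
f((296,234),.008);f((305,397),.108);f((284,101),.012)
```

```text
[0.6555 0.2416 0.008 ]
[0.6527 0.2415 0.108 ]
[0.6588 0.1988 0.012 ]
```

arm_command(targets=[[[0, 0, 0], [2.5, 0.5, -12], 1], [[0, 0, 0], [0, 0, -20], 1], [[0, 0, 0], [0, 0, -15], 1], [[0, 0, 0], [0, 0, -8], 1], [[0, 0, 0], [0, 0, -4], 1], [[0, 0, 0], [0, 0, -2], 1], [[0, 0, 0], [0, 0, 0], 1], [[0, 0, 0], [0, 0, 0], 1]])

```text
t: 20.85
eef_pos: [0.6585, 0.2415, 0.2054]
ee_rot: [-3.141, 0.001, -1.573]
force: [0.1, 0.1, -1.5]
width: 0.0163
```

arm_command(targets=[[[0, 0, 0], [0, 0, -1], 1], [[0, 0, 0], [0, 0, -0.5], 1], [[0, 0, 0], [0, 0, -0.5], 1], [[0, 0, 0], [0, 0, 0], 1], [[0, 0, 0], [0, 0, 0], 1]])

```text
t: 21.35
eef_pos: [0.6582, 0.2414, 0.2027]
ee_rot: [-3.142, -0.0, -1.573]
force: [1.6, -0.6, -2.4]
width: 0.016
```

arm_command(targets=[[[0, 0, 0], [0, 0, -0.5], 1], [[0, 0, 0], [0, 0, -0.5], 1], [[0, 0, 0], [0, 0, 0], 1], [[0, 0, 0], [0, 0, 0], 1]])

```text
t: 21.75
eef_pos: [0.6583, 0.2414, 0.2018]
ee_rot: [-3.141, 0.0, -1.573]
force: [-0.4, 0.2, -0.6]
width: 0.0157
```

arm_command(targets=[[[0, 0, 0], [0, 0, -0.5], 1], [[0, 0, 0], [0, 0, 0], 1], [[0, 0, 0], [0, 0, 0], 1]])

```text
t: 22.05
eef_pos: [0.6582, 0.2414, 0.2017]
ee_rot: [-3.141, 0.0, -1.573]
force: [-2.9, -0.7, 5.2]
width: 0.0163
```

Contact. Release and lift.

arm_command(targets=[[[0, 0, 0], [0, 0, 0], 0.3], [[0, 0, 0], [0, 0, 0], 0.3], [[0, 0, 0], [0, 0, 0], 0.3], [[0, 0, 0], [0, 0, 0], 0.3], [[0, 0, 0], [0, 0, 10], 0.3], [[0, 0, 0], [0, 0, 25], 0.3], [[0, 0, 0], [0, 0, 30], 0.3], [[0, 0, 0], [0, 0, 20], 0.3]])

```text
t: 22.85
eef_pos: [0.6587, 0.2416, 0.2892]
ee_rot: [-3.139, 0.001, -1.572]
force: [0.3, -0.1, 0.3]
width: 0.0612
```

Run:
```python
from h import *
s=get_state(); print(s['t'],s['eef_pos'],s['ee_rot'],s['force'],s['width'])
snap('wrist','w10')
```

```text
22.85 [0.65870363 0.2415679  0.28919   ] [-3.13919032e+00  9.62308476e-04 -1.57243825e+00] [ 0.25698422 -0.089639    0.25521037] 0.061193046361927114
```

View pics/w10.png

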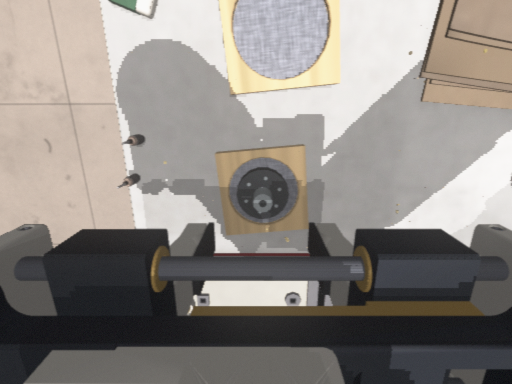

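arm_command(targets=[[[0, 0, 0], [-10, -22, 5], 0.3], [[0, 0, 0], [-21, -43, 0], 0.3], [[0, 0, 0], [-21, -43, 0], 0.3], [[0, 0, 0], [-21, -43, 0], 0.3], [[0, 0, 0], [-21, -43, 0], 0.3], [[0, 0, 0], [-21, -43, 0], 0.3], [[0, 0, 0], [-21, -43, 0], 0.3], [[0, 0, 0], [-21, -43, 0], 0.3]])

```text
t: 23.7
eef_pos: [0.5001, -0.0831, 0.292]
ee_rot: [-3.14, 0.0, -1.572]
force: [1.3, -0.8, -0.2]
width: 0.0612
```

arm_command(targets=[[[0, 0, 0], [-21, -43, 0], 0.3], [[0, 0, 0], [-21, -43, 0], 0.3], [[0, 0, 0], [-15, -32, 0], 0.3], [[0, 0, 0], [-10, -18, 0], 0.3], [[0, 0, 0], [0, 0, 0], 0.3], [[0, 0, 0], [0, 0, 0], 0.3]])

```text
t: 24.3
eef_pos: [0.4342, -0.218, 0.2918]
ee_rot: [-3.141, -0.0, -1.574]
force: [0.3, 0.1, -0.4]
width: 0.0614
```

Run:
```python
from h import *
s=get_state(); print(s['t'],s['eef_pos'],s['ee_rot'],s['force'],s['width'])
snap('wrist','w11')
```

```text
24.3 [ 0.43415801 -0.21797204  0.29176282] [-3.14051899e+00 -1.43295847e-04 -1.57413287e+00] [ 0.29781096  0.07835847 -0.43285524] 0.06143560805175341
```

View pics/w11.png

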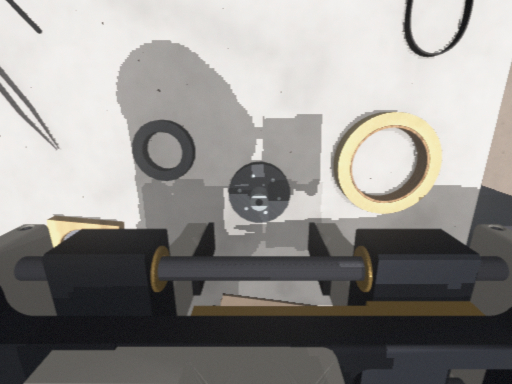

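Run:
```python
from h import *
z=load('w11')
print(ray(z,259,203,.038),ray(z,259.5,192,.014)); P=cloud(z); print(P[160,350],P[120,390], P[150,140])
c=cv2.resize(z['im'][140:240,200:320,::-1],None,fx=5,fy=5,interpolation=cv2.INTER_CUBIC); cv2.imwrite('pics/w11c.png',c)
```

```text
[ 0.4344448  -0.21322569  0.038     ] [ 0.43412937 -0.21650854  0.014     ]
[ 0.34661408 -0.25011696  0.01876849] [ 0.31296398 -0.2873148   0.01815846] [ 0.54969109 -0.25981975  0.01513385]
```

View pics/w11c.png

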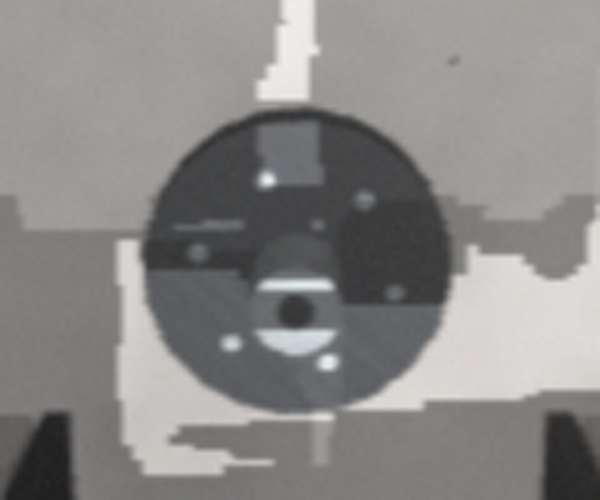

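arm_command(targets=[[[0, 0, 0], [0.5, 2.5, -15], 0.3], [[0, 0, 0], [0, 0, -25], 0.3], [[0, 0, 0], [0, 0, -25], 0.3], [[0, 0, 0], [0, 0, -15], 0.3], [[0, 0, 0], [0, 0, -8], 0.3], [[0, 0, 0], [0, 0, -4], 0.3], [[0, 0, 0], [0, 0, 0], 0.3], [[0, 0, 0], [0, 0, 0], 0.3]])

```text
t: 25.15
eef_pos: [0.4352, -0.215, 0.1999]
ee_rot: [-3.14, -0.0, -1.572]
force: [1.0, -0.9, -0.2]
width: 0.0611
```

arm_command(targets=[[[0, 0, 0], [0, 0, -3.5], 0.3], [[0, 0, 0], [0, 0, 0], 0.3], [[0, 0, 0], [0, 0, 0], 1], [[0, 0, 0], [0, 0, 0], 1], [[0, 0, 0], [0, 0, 0], 1], [[0, 0, 0], [0, 0, 0], 1], [[0, 0, 0], [0, 0, 0], 1], [[0, 0, 0], [0, 0, 0], 1]], squeeze=40)

```text
t: 25.95
eef_pos: [0.4349, -0.2151, 0.1958]
ee_rot: [-3.141, -0.0, -1.573]
force: [2.6, 0.6, 0.2]
width: 0.0191
```

arm_command(targets=[[[0, 0, 0], [0, 0, 0], 1], [[0, 0, 0], [0, 0, 10], 1], [[0, 0, 0], [0, 0, 25], 1], [[0, 0, 0], [0, 0, 30], 1], [[0, 0, 0], [0, 0, 10], 1], [[0, 0, 0], [0, 0, 0], 1]])

```text
t: 26.55
eef_pos: [0.4349, -0.2151, 0.2722]
ee_rot: [-3.138, -0.0, -1.573]
force: [0.4, -0.2, -3.4]
width: 0.0158
```

arm_command(targets=[[[0, 0, 0], [8, 12, 0], 1], [[0, 0, 0], [18, 27, 0], 1], [[0, 0, 0], [24, 36, 0], 1], [[0, 0, 0], [26, 38, 0], 1], [[0, 0, 0], [26, 38, 0], 1], [[0, 0, 0], [26, 38, 0], 1], [[0, 0, 0], [26, 38, 0], 1], [[0, 0, 0], [24, 36, 0], 1]])

```text
t: 27.35
eef_pos: [0.6132, 0.0504, 0.2685]
ee_rot: [3.139, -0.001, -1.572]
force: [1.0, -0.4, -3.6]
width: 0.0159
```

arm_command(targets=[[[0, 0, 0], [17, 26, 0], 1], [[0, 0, 0], [9, 14, 0], 1], [[0, 0, 0], [4, 6, 0], 1], [[0, 0, 0], [0, 0, 0], 1], [[0, 0, 0], [0, 0, 0], 1]])

```text
t: 27.85
eef_pos: [0.642, 0.0931, 0.27]
ee_rot: [3.14, -0.001, -1.573]
force: [0.1, -0.4, -3.1]
width: 0.0158
```

Run:
```python
from h import *
s=get_state(); print(s['t'],s['eef_pos'],s['ee_rot'],s['force'],s['width'])
snap('wrist','w12')
z=load('w12')
c=cv2.resize(z['im'][120:300,160:370,::-1],None,fx=3,fy=3,interpolation=cv2.INTER_CUBIC); cv2.imwrite('pics/w12c.png',c)
```

```text
27.85 [0.6419527  0.09311259 0.26995923] [ 3.13985483e+00 -5.74204755e-04 -1.57346671e+00] [ 0.07468462 -0.42733461 -3.13388322] 0.0158376903030376
```

View pics/w12c.png

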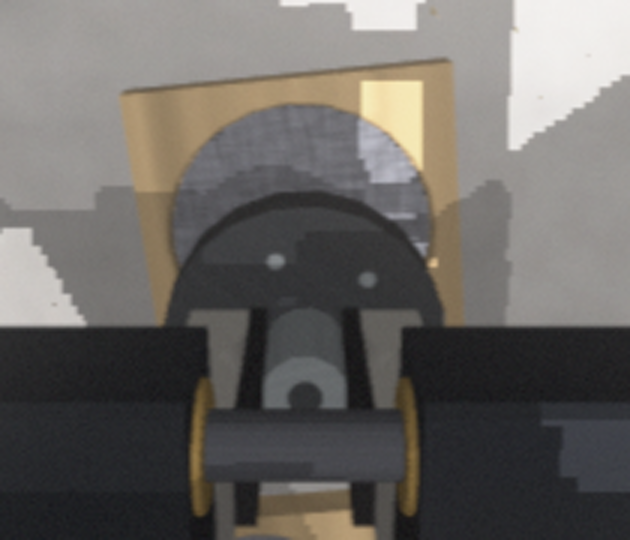

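Run:
```python
from h import *
z=load('w12')
f=lambda c,h: print(ray(z,160+c[0]/3-.4,120+c[1]/3-.4,h).round(4))
f((302,225),.008);f((305,395),.112);f((286,76),.012)
```

```text
[0.6403 0.0921 0.008 ]
[0.6396 0.0934 0.112 ]
[0.6449 0.0442 0.012 ]
```

arm_command(targets=[[[0, 0, 0], [1, 0, -12], 1], [[0, 0, 0], [0, 0, -20], 1], [[0, 0, 0], [0, 0, -18], 1], [[0, 0, 0], [0, 0, -8], 1], [[0, 0, 0], [0, 0, -4], 1], [[0, 0, 0], [0, 0, -2], 1], [[0, 0, 0], [0, 0, 0], 1], [[0, 0, 0], [0, 0, 0], 1]])

```text
t: 28.7
eef_pos: [0.644, 0.094, 0.2075]
ee_rot: [-3.14, 0.0, -1.573]
force: [0.1, -0.2, -3.8]
width: 0.016
```

arm_command(targets=[[[0, 0, 0], [0, 0, -1], 1], [[0, 0, 0], [0, 0, -0.5], 1], [[0, 0, 0], [0, 0, -0.5], 1], [[0, 0, 0], [0, 0, 0], 1], [[0, 0, 0], [0, 0, 0], 1]])

```text
t: 29.2
eef_pos: [0.6437, 0.0939, 0.2047]
ee_rot: [-3.142, -0.0, -1.573]
force: [0.1, 0.9, -3.2]
width: 0.0159
```

arm_command(targets=[[[0, 0, 0], [0, 0, -1], 1], [[0, 0, 0], [0, 0, -0.5], 1], [[0, 0, 0], [0, 0, -0.5], 1], [[0, 0, 0], [0, 0, 0], 1], [[0, 0, 0], [0, 0, 0], 1]])

```text
t: 29.7
eef_pos: [0.6437, 0.0939, 0.2027]
ee_rot: [3.142, -0.0, -1.573]
force: [-0.3, -0.5, -3.8]
width: 0.0163
```

arm_command(targets=[[[0, 0, 0], [0, 0, -0.5], 1], [[0, 0, 0], [0, 0, 0], 1], [[0, 0, 0], [0, 0, 0], 1]])

```text
t: 30.0
eef_pos: [0.6437, 0.0939, 0.2022]
ee_rot: [3.142, -0.0, -1.573]
force: [0.4, 0.1, -4.1]
width: 0.0162
```

arm_command(targets=[[[0, 0, 0], [0, 0, -0.5], 1], [[0, 0, 0], [0, 0, 0], 1], [[0, 0, 0], [0, 0, 0], 1]])

```text
t: 30.3
eef_pos: [0.6438, 0.0939, 0.2019]
ee_rot: [-3.141, 0.0, -1.573]
force: [-1.8, -0.3, -1.6]
width: 0.016
```

arm_command(targets=[[[0, 0, 0], [0, 0, -0.5], 1], [[0, 0, 0], [0, 0, 0], 1], [[0, 0, 0], [0, 0, 0], 1]])

```text
t: 30.6
eef_pos: [0.6437, 0.0939, 0.2018]
ee_rot: [-3.141, 0.0, -1.573]
force: [-2.7, -0.3, 4.8]
width: 0.016
```

Seated; release, lift high, and move clear toward −y.

arm_command(targets=[[[0, 0, 0], [0, 0, 0], 0.3], [[0, 0, 0], [0, 0, 0], 0.3], [[0, 0, 0], [0, 0, 0], 0.3], [[0, 0, 0], [0, 0, 0], 0.3], [[0, 0, 0], [0, 0, 10], 0.3], [[0, 0, 0], [0, 0, 25], 0.3], [[0, 0, 0], [0, 0, 35], 0.3], [[0, 0, 0], [0, 0, 35], 0.3]])

```text
t: 31.4
eef_pos: [0.6436, 0.0938, 0.3078]
ee_rot: [3.141, -0.0, -1.573]
force: [0.3, -0.1, -0.4]
width: 0.0615
```

arm_command(targets=[[[0, 0, 0], [0, 0, 20], 0.3], [[0, 0, 0], [-15, 0, 20], 0.3], [[0, 0, 0], [-30, 0, 20], 0.3], [[0, 0, 0], [-35, 0, 10], 0.3], [[0, 0, 0], [-35, 0, 0], 0.3], [[0, 0, 0], [-20, 0, 0], 0.3], [[0, 0, 0], [0, 0, 0], 0.3], [[0, 0, 0], [0, 0, 0], 0.3]])

```text
t: 32.2
eef_pos: [0.5087, 0.094, 0.3774]
ee_rot: [-3.14, 0.001, -1.572]
force: [0.6, -0.2, -0.6]
width: 0.0613
```

Run:
```python
from h import *
s=get_state(); print(s['t'],s['eef_pos'],s['force'],s['width'])
snap('top','t2'); snap('wrist','w13'); snap('side','s2')
z=load('t2')
a=cv2.resize(z['im'][90:290,110:430,::-1],None,fx=2.4,fy=2.4,interpolation=cv2.INTER_CUBIC); cv2.imwrite('pics/t2c.png',a)
b=load('s2')['im'][120:260,150:350,::-1]; cv2.imwrite('pics/s2c.png',cv2.resize(b,None,fx=4,fy=4,interpolation=cv2.INTER_CUBIC))
```

```text
32.2 [0.50867445 0.09396921 0.37742652] [ 0.55696189 -0.19162759 -0.64819035] 0.061335283047300994
```

View pics/t2c.png

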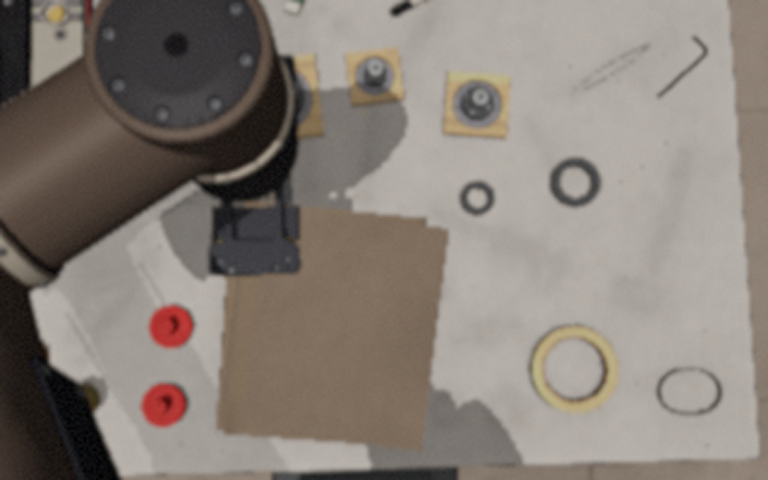

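View pics/s2c.png

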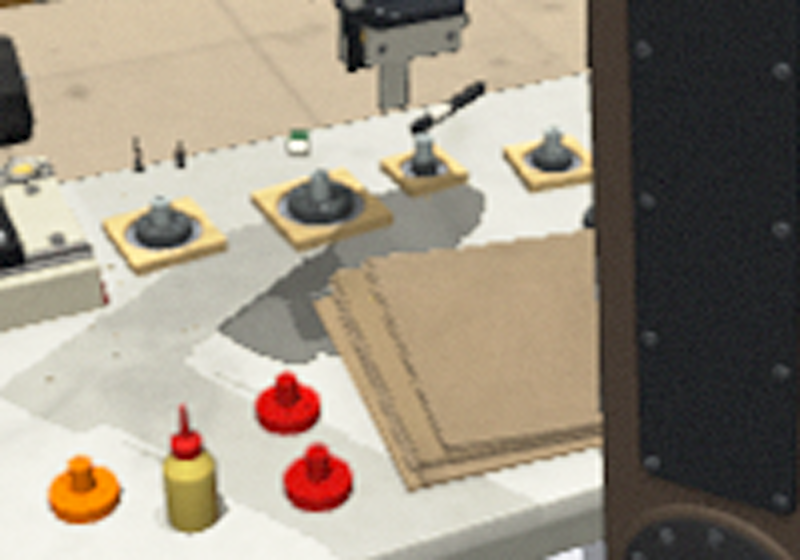

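View pics/w13.png

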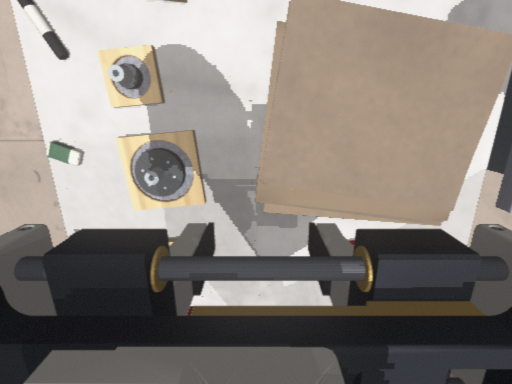

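```bash
python3 -c "
from station import *
print(job_done())"
```

```text
the job is handed in; nothing more can be done
None
```

All four flywheels are in the trays of their own size, flat and hub upwards. I went from smallest to largest, gripping each by the hub and lowering it until a few newtons of contact showed before letting go. The job was handed in at about 32 s of the 96 s allowed.

- **Seating:** the last side picture shows all four wheels lying flat in their recesses. The wrist pictures taken after each of the first three releases, and the last one for the largest wheel, agree.
- **Everything else:** in the last top picture both spacer rings lie where they were at the start. The red look-alikes and, in the side picture, the orange one look undisturbed. The gripper was open and clear of everything.
- **Top-view gap:** in that last top picture the arm hides the tray of the second-largest wheel and most of the largest one, so those two rest on the side and wrist pictures.
- **Small disagreements:** the finger opening read about 16 mm on the 18 mm hubs, and the cameras differed by 2–3 mm on positions. Neither mattered, as there is about 10 mm of clearance all round in each recess.

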